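# Tap-check three glaze samples in order

## Task

Tap-check the fired glaze samples on their tapping rests: with a fingertip, tap first the plain pale green tile, then the blue-and-olive one, then the one with three coloured bands. Tap each lightly from above, so that its tray sinks by about a centimetre, roughly half of its 20 mm travel and never to its stop, and stays down to mark it as checked. Do not lift any tile or push it out of its tray, and leave the white tile and everything else alone.

Things in the scene. Friction and masses are not known exactly. Their poses are not given: they have to be found in the camera images.
- tile_celadon: fired glaze sample tile, plain pale grey-green on its whole top face, 105 x 68 x 10 mm (its face is touched 9 mm above the underside); lies loose, face up, in the tray of its own tapping rest. Origin: centre of its underside; x along its long side, z up (out of the glazed face). The underside starts 60 mm above the table
- tile_blue: fired glaze sample tile, its face one half dark blue and one half olive, 85 x 65 x 8 mm; lies loose, face up, in the tray of its own tapping rest. Origin: centre of its underside; x along its long side, z up (out of the glazed face). The underside starts 60 mm above the table
- tile_stripe: fired glaze sample tile with three bands, sage grey-green, green and red-brown, 90 x 68 x 8 mm; lies loose, face up, in the tray of its own tapping rest. Origin: centre of its underside; x along its long side, z up (out of the glazed face). The underside starts 60 mm above the table
- tile_white: plain white tile, 100 x 69 x 8 mm, already checked: not to be touched; lies loose, face up, in the tray of its own tapping rest. Origin: centre of its underside; x along its long side, z up (out of the glazed face). The underside starts 60 mm above the table
- tray_celadon (a joint): how far the tray under tile_celadon has sunk, m: 0 raised (start), 0.020 at its stop; it moves straight down. A friction slide: it gives way under a push of about 3 to 8 N, slowly rising with depth, and stays where it is left. A tile struck at 0.15 m/s can take over 20 N for an instant, which is too hard; 0.05 m/s is safe
- tray_blue (a joint): how far the tray under tile_blue has sunk, m: 0 raised (start), 0.020 at its stop; it moves straight down. A friction slide: it gives way under a push of about 3 to 8 N, slowly rising with depth, and stays where it is left. A tile struck at 0.15 m/s can take over 20 N for an instant, which is too hard; 0.05 m/s is safe
- tray_stripe (a joint): how far the tray under tile_stripe has sunk, m: 0 raised (start), 0.020 at its stop; it moves straight down. A friction slide: it gives way under a push of about 3 to 8 N, slowly rising with depth, and stays where it is left. A tile struck at 0.15 m/s can take over 20 N for an instant, which is too hard; 0.05 m/s is safe
- tray_white (a joint): how far the tray under tile_white has sunk, m: 0 raised (start), 0.020 at its stop; it moves straight down. A friction slide: it gives way under a push of about 3 to 8 N, slowly rising with depth, and stays where it is left. A tile struck at 0.15 m/s can take over 20 N for an instant, which is too hard; 0.05 m/s is safe
- seat_celadon (a point): centre of the tray's upper surface under tile_celadon; moves with the tray; x along the tile's long side. Tray with a 4 mm high, 4 mm wide aluminium rim, 2 mm clear of the tile on each side, on a fixed dark steel foot of 112 x 76 mm; rim and foot reach no more than 65 mm above the table
- seat_blue (a point): centre of the tray's upper surface under tile_blue; moves with the tray; x along the tile's long side. Tray with a 4 mm high, 4 mm wide aluminium rim, 2 mm clear of the tile on each side, on a fixed dark steel foot of 112 x 76 mm; rim and foot reach no more than 65 mm above the table
- seat_stripe (a point): centre of the tray's upper surface under tile_stripe; moves with the tray; x along the tile's long side. Tray with a 4 mm high, 4 mm wide aluminium rim, 2 mm clear of the tile on each side, on a fixed dark steel foot of 112 x 76 mm; rim and foot reach no more than 65 mm above the table
- seat_white (a point): centre of the tray's upper surface under tile_white; moves with the tray; x along the tile's long side. Tray with a 4 mm high, 4 mm wide aluminium rim, 2 mm clear of the tile on each side, on a fixed dark steel foot of 112 x 76 mm; rim and foot reach no more than 65 mm above the table
- jar_red_lid: white glaze jar with a red lid, 69 mm across, 85 mm high; loose bystander; origin at the centre of its underside
- jar_black_lid: white glaze jar with a black lid and a blue label, 61 mm across, 75 mm high; loose bystander; origin at the centre of its underside
- jar_pale_lid: white glaze jar with a pale lid and a green label, 57 mm across, 68 mm high; loose bystander; origin at the centre of its underside
- cone_stand: three clay cones on a small clay foot, 28 x 92 x 63 mm; loose bystander; origin at the centre of its underside
- cup: blue rinse cup with a handle, 79 x 107 x 86 mm; loose bystander; origin at the centre of its underside
- brush: flat brush with a red handle lying on the table, 15 x 217 x 15 mm; loose bystander; origin at the centre of its underside

How it is judged (in metres and radians):
On the way, in this order (a step that is already met when the one before it is completed fails the run):
1. the plain pale green tile is tapped: a fingertip is on it and its tray has sunk at least 4 mm (value of joint tray_celadon above 0.004 m and contact force between the fingers and tile_celadon above 0.3 N).
2. the blue-and-olive tile is tapped: a fingertip is on it and its tray has sunk at least 4 mm (value of joint tray_blue above 0.004 m and contact force between the fingers and tile_blue above 0.3 N).
3. the three-band tile is tapped: a fingertip is on it and its tray has sunk at least 4 mm (value of joint tray_stripe above 0.004 m and contact force between the fingers and tile_stripe above 0.3 N).
At the end, for the whole second after the job is handed in: the trays of the pale green, blue-and-olive and three-band tiles have each sunk between 4 and 18 mm, the white tile's tray is still up (under 2 mm), and all four tiles lie flat (within 0.08 rad), at rest and within 8 mm of their places in their trays (value of joint tray_celadon between 0.004 and 0.018 m and value of joint tray_blue between 0.004 and 0.018 m and value of joint tray_stripe between 0.004 and 0.018 m and value of joint tray_white below 0.002 m and distance between tile_celadon and seat_celadon below 0.008 m and angle between each of tile_celadon, tile_blue, tile_stripe, tile_white's own z axis and vertical below 0.08 rad and linear speed of each of tile_celadon, tile_blue, tile_stripe, tile_white below 0.01 m/s and distance between tile_blue and seat_blue below 0.008 m and distance between tile_stripe and seat_stripe below 0.008 m and distance between tile_white and seat_white below 0.008 m); the robot touches nothing.
It fails at once if a tile is pushed down out of order ((value of joint tray_blue above 0.003 m and value of joint tray_celadon below 0.004 m) or (value of joint tray_stripe above 0.003 m and value of joint tray_blue below 0.004 m)).
It fails at once if a tile is hit or pressed hard (over 20 N), or its tray is driven down to its stop (deeper than 19 mm) (value of joint any of tray_celadon, tray_blue, tray_stripe, tray_white above 0.019 m or contact force between any of the arm, the fingers and tile_celadon above 20 N or contact force between any of the arm, the fingers and tile_blue above 20 N or contact force between any of the arm, the fingers and tile_stripe above 20 N or contact force between any of the arm, the fingers and tile_white above 20 N).
It fails at once if a tile is lifted or pushed out of its tray (distance between tile_celadon and seat_celadon above 0.01 m or distance between tile_blue and seat_blue above 0.01 m or distance between tile_stripe and seat_stripe above 0.01 m or distance between tile_white and seat_white above 0.01 m).
It fails at once if the white tile is touched or pushed down (contact force between any of the fingers, the arm and tile_white above 0.5 N or value of joint tray_white above 0.002 m).
It fails at once if a bystander is disturbed (moved over 20 mm) (distance of any of jar_red_lid, jar_black_lid, jar_pale_lid, cone_stand, cup, brush from where it was at the start of the episode above 0.02 m).
It also fails if it takes over 48 s, if anything falls off the work surface, if the arm or the gripper's body presses on something with over 40 N, if the wrist force passes 120 N, or if a joint passes its speed limit or range.

## Robot

A 6-joint arm with a two-finger parallel gripper is mounted at the origin on a cart in front of the work surface, level with it; the furniture and walls round the work are solid. World frame = base frame: x ahead of the robot, y to its left, z up, the work surface at z = 0. Lengths are in mm, angles in degrees, forces in N, time in s.
With the tool pointing down it reaches from about 350 to 850 mm from the base axis. Payload 8.1 kg.
Tool frame: the origin (TCP) lies between the finger pads; the fingertips stand 22 mm ahead of it and the grasp point (between the pads) lies 3 mm ahead of it; z points along the fingers, y is the direction in which the jaws open and shut (so a half turn about z gives the same grasp; the last joint's range is limited). The gripper opens to 85 mm and grips with 20 to 120 N. Pads are 22 mm wide; open, the fingers measure 114 mm over their backs; the gripper's body (76 mm by 85 mm) begins 54 mm behind the grasp point. The pads swing forward as they close: fully open they stand 13 mm farther back than shut.
Start: joints at [-74.679, 7.471, 85.268, -0, 87.261, -4.893], TCP at [207.336, -563.043, 223.992] pointing down, gripper open.
Joint ranges: [-169.43, 169.43], [-51.17, 129.36], [1.28, 143.12], [-76.62, 256.62], [0, 156.53], [-152.29, 152.29]. Speed limits (degrees/s): [136.94, 136.94, 159.86, 180, 180, 180].

## Interface

Orientations are given as [roll, pitch, yaw] about the fixed x, y, z axes, in that order (R = Rz(yaw) Ry(pitch) Rx(roll)).
In Python, from bench import r gives the robot as it stands.
- The arm moves only by the tool drive_tool, never from a script. Its argument "moves" is a list of rows, each a list of 2 entries, a list of its own where there are three numbers: the shift along the world's x, y, z in mm, then the turn about the world's z in degrees. A call has exactly 8 rows; each row is the pose to reach, as a shift and turn from the pose commanded when the call began; what a row does not reach only later rows make up. A row lasts 1/12 s, in which the tool goes at most 41.7 mm and 7.16 degrees, less where a joint would pass 70% of its speed; a pose out of reach is approached as far as the arm can. A call with a gripper value outside its range is refused whole. "fingers" is the finger opening in mm, from 0 to 85.4, set as the call begins (left out, the last holds). The fingers move at their own pace and stop on an object; "squeeze" is the grip in N (left out, the last holds). Time passes only in rows, so rows that repeat a pose let the fingers close, or fill a call up. It gives the time, the measured TCP pose, the force and the opening at its end, in the units of the state.
- r.sense(): the state, without advancing time (a new reading comes with each control period).
- r.snapshot(name): name is "side" or "top"; returns a dict with "pixels" (384x512x3 uint8, red, green, blue), "camera_matrix" (3x3 intrinsics, pixels), "xyz" and "orientation" of the camera in the world. Camera axes: x right, y down, z forward; pixel columns grow to the right and rows downward; lengths in mm; the calibration is good to about 2 mm. A picture is of the moment at which its call begins. There is no depth.
- r.hand_in(): hands the job in, once; it reports no verdict.
The state is a dict: "time": time; "joint_pos": joint angles; "qd": joint speeds; "joint_efforts": joint torques, N m; "tool_pos": TCP position; "tcp_rot": TCP orientation; "ft_force": force on the tool from outside, world axes, zero at the start; "wrist_torque": the same for the moment, N m; "finger_gap": finger opening in mm.
Only numpy, scipy, OpenCV 4.12 (cv2) and the standard library are available. Lean on these libraries where they do the work, as an engineer would, in place of code of your own. Each camera call takes 0.05 s, during which the arm holds its last target.

## Working session

There is one attempt and no reset: what is moved stays moved. The work goes in short steps, Python scripts to look and compute and a tool call to move; the robot and the scene stay as the last step left them, time stands still between calls to the robot, and variables do not carry over. Pictures are saved under pics/ and viewed, and the job is handed in when it is done.

Besides the shell and the picture viewer there is one more tool, called after "Emit:" as name(argument=value, ...), one argument or row to a line, values as JSON. drive_tool: Moves the arm, as the interface text tells. Its arguments: {"type":"object","properties":{"moves":{"type":"array","items":{"type":"array"}},"fingers":{"type":"number"},"squeeze":{"type":"number"}},"required":["moves"]}

```bash
mkdir -p pics
cat > h.py <<'E'
import numpy as np,cv2
from bench import r
def snap(n,f):
    s=r.snapshot(n); cv2.imwrite('pics/'+f,s['pixels'][:,:,::-1]); np.savez('pics/'+f+'.npz',**{k:np.array(s[k]) for k in s}); return s
E
python3 - <<'E'
from h import *
for n in('top','side'):
    s=snap(n,n+'0.png'); print(s['camera_matrix'],s['xyz'],s['orientation'])
print(r.sense())
E
```

```text
[[375.87642254   0.         254.53915223]
 [  0.         375.87642254 193.42572796]
 [  0.           0.           1.        ]] [ 429.09015194  -80.58098961 1204.54872503] [-173.35401893    0.33822825  -90.82753849]
[[346.88474082   0.         253.44396902]
 [  0.         346.88474082 190.72170583]
 [  0.           0.           1.        ]] [317.38688199 998.3002506  584.0391092 ] [-1.14636368e+02  1.04277094e-01 -1.67353960e+02]
{'time': 0.1, 'joint_pos': array([-7.46788449e+01,  7.50932507e+00,  8.53240074e+01,  1.25878527e-03,
        8.72600423e+01, -4.89257136e+00]), 'qd': array([-0.01099775, -0.09783215, -0.1760577 , -0.05671985, -0.00657293,
       -0.0687436 ]), 'joint_efforts': array([ 1.34579084e-03, -5.70950031e+01, -5.01942551e+01, -1.65401157e-04,
        8.15635838e-03,  1.11053430e-05]), 'tool_pos': array([ 207.21466528, -562.54982604,  223.05522944]), 'tcp_rot': array([-1.79907073e+02, -9.21638801e-03,  2.02136578e+01]), 'ft_force': array([-0.59874918, -0.28347572,  0.35612003]), 'wrist_torque': array([-0.01200469, -0.00115122,  0.02301028]), 'finger_gap': 85.28265239833497}
```

View pics/top0.png

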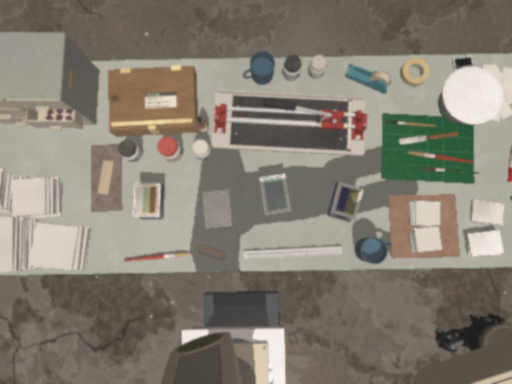

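View pics/side0.png

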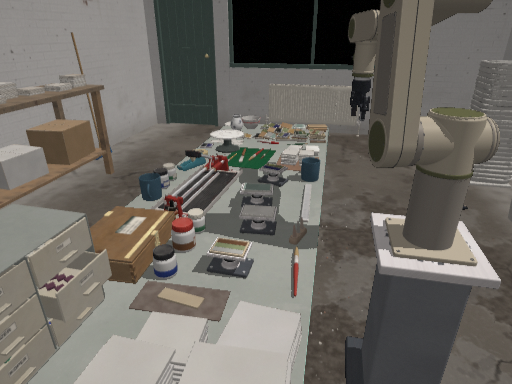

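Run:
```python
import cv2,numpy as np
a=cv2.imread('pics/top0.png')[160:260,120:380]; a=cv2.resize(a,None,fx=3,fy=3,interpolation=2); cv2.imwrite('pics/z1.png',a)
b=cv2.imread('pics/side0.png')[140:290,190:330]; cv2.imwrite('pics/z2.png',cv2.resize(b,None,fx=4,fy=4,interpolation=2))
```

```text
(no output)
```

View pics/z1.png

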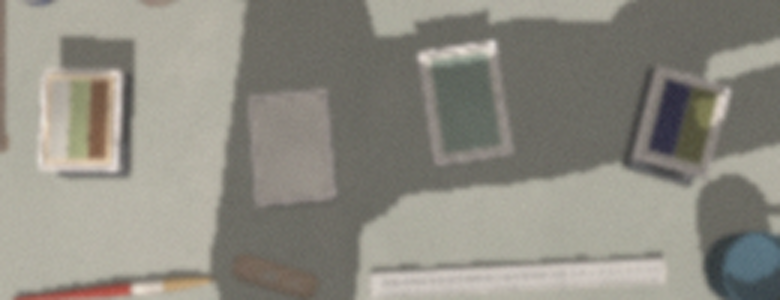

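View pics/z2.png

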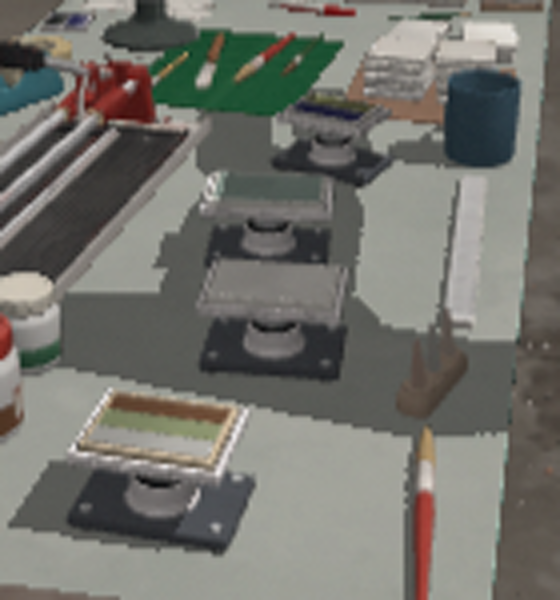

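```bash
cat >> h.py <<'E'
from scipy.spatial.transform import Rotation as R
def ray(s,uv,z):
    d=np.linalg.inv(s['camera_matrix'])@np.array([uv[0],uv[1],1.]); d=R.from_euler('xyz',s['orientation'],degrees=True).as_matrix()@d
    c=np.array(s['xyz']); return c+d*(z-c[2])/d[2]
def proj(s,p):
    q=R.from_euler('xyz',s['orientation'],degrees=True).as_matrix().T@(np.array(p)-s['xyz']); q=s['camera_matrix']@q; return q[:2]/q[2]
E
python3 - <<'E'
from h import *
for n in('top','side'):
    s=dict(np.load(f'pics/{n}0.png.npz')); im=s['pixels']
    if n=='top':
        for p in [(217,208),(275,194),(262,196),(225,200),(240,200),(340,199),(353,203),(139,200),(148,200),(156,200)]: print(p,im[p[1],p[0]])
        hsv=cv2.cvtColor(im,cv2.COLOR_RGB2HSV)
        i=im.astype(int)
        # chroma masks
        for nm,box,m,z in [('celadon',(250,165,300,225),(i[...,1]-i[...,0]>14),69),
            ('blue',(325,175,370,225),(hsv[...,1]>75),68),
            ('stripe',(128,175,168,225),(hsv[...,1]>60)&(hsv[...,2]>60),68)]:
            M=np.zeros(im.shape[:2],np.uint8); x0,y0,x1,y1=box; M[y0:y1,x0:x1]=m[y0:y1,x0:x1]
            c=max(cv2.findContours(M,0,1)[0],key=cv2.contourArea); rr=cv2.minAreaRect(c)
            b=cv2.boxPoints(rr); W=np.array([ray(s,q,z) for q in b])
            print(nm,rr,W.mean(0).round(1),np.linalg.norm(W[1]-W[0]).round(1),np.linalg.norm(W[2]-W[1]).round(1),np.round(W[:,:2]).tolist())
E
```

```text
(217, 208) [141 136 128]
(275, 194) [ 97 108  98]
(262, 196) [138 133 128]
(225, 200) [143 136 130]
(240, 200) [108 106  99]
(340, 199) [56 53 70]
(353, 203) [89 88 65]
(139, 200) [188 181 171]
(148, 200) [151 152 115]
(156, 200) [180 159 133]Traceback (most recent call last):
  File "<stdin>", line 13, in <module>
ValueError: max() iterable argument is empty
```

Run:
```python
from h import *
s=dict(np.load('pics/top0.png.npz')); im=s['pixels']
hsv=cv2.cvtColor(im,cv2.COLOR_RGB2HSV); i=im.astype(int)
C=dict(stripe=[(45,70),(125,68),(120,173),(38,168)],celadon=[(418,50),(496,40),(513,153),(436,166)],blue=[(653,66),(732,88),(693,186),(632,165)],white=[(247,93),(326,88),(336,200),(256,207)])
for k,v in C.items():
    W=np.array([ray(s,(120+(x+.5)/3-.5,160+(y+.5)/3-.5),64) for x,y in v]); d=W[3]-W[0]+W[2]-W[1]
    print(k,W.mean(0).round(1),[np.linalg.norm(W[a]-W[a-1]).round() for a in range(4)],'long dir',np.degrees(np.arctan2(-d[1],-d[0])).round(1))
for nm,box,m,z in [('celadon',(255,168,298,222),(i[...,1]-i[...,0]>4),69),
            ('blue',(327,177,368,222),(hsv[...,1]>50),68),
            ('stripe',(130,178,166,222),(hsv[...,1]>40),68)]:
    M=np.zeros(im.shape[:2],np.uint8); x0,y0,x1,y1=box; M[y0:y1,x0:x1]=m[y0:y1,x0:x1]
    c=max(cv2.findContours(M,0,1)[0],key=cv2.contourArea); rr=cv2.minAreaRect(c)
    b=cv2.boxPoints(rr); W=np.array([ray(s,q,z) for q in b])
    print(nm,rr,W.mean(0).round(1),[np.linalg.norm(W[a]-W[a-1]).round() for a in range(4)])
print([ray(s,(x,y),86).round() for x,y in [(372,250),(262,68)]])
```

```text
stripe [548.4 252.9  64. ] [np.float64(100.0), np.float64(82.0), np.float64(107.0), np.float64(84.0)] long dir -2.3
celadon [ 560.5 -137.9   64. ] [np.float64(120.0), np.float64(81.0), np.float64(117.0), np.float64(79.0)] long dir 7.5
blue [ 532.6 -352.2   64. ] [np.float64(104.0), np.float64(83.0), np.float64(108.0), np.float64(65.0)] long dir -19.1
white [517.5  39.9  64. ] [np.float64(116.0), np.float64(81.0), np.float64(114.0), np.float64(81.0)] long dir 4.6
celadon ((274.8230895996094, 193.58462524414062), (30.140439987182617, 17.86100196838379), 82.87498474121094) [ 560.3 -137.4   69. ] [np.float64(92.0), np.float64(55.0), np.float64(92.0), np.float64(54.0)]
blue ((351.8230895996094, 201.3153839111328), (7.893521785736084, 23.505151748657227), 15.255120277404785) [ 533.2 -370.4   68. ] [np.float64(24.0), np.float64(72.0), np.float64(24.0), np.float64(72.0)]
stripe ((146.0, 199.5), (29.0, 22.0), 90.0) [548.2 254.8  68. ] [np.float64(89.0), np.float64(67.0), np.float64(89.0), np.float64(67.0)]
[array([ 387., -419.,   86.]), array([ 953., -105.,   86.])]
```

Emit:
drive_tool(
  moves=[
    [[10,12,0],0],
    [[30,36,0],0],
    [[52,62,0],0],
    [[75,90,0],0],
    [[98,118,0],0],
    [[121,146,0],0],
    [[144,173,0],0],
    [[165,199,0],0],
  ],
  fingers=0,
  squeeze=20,
)

```text
time: 0.77
tool_pos: [373.4, -361.6, 223.7]
tcp_rot: [-180.0, -0.0, 20.2]
ft_force: [1.3, -0.5, 0.7]
finger_gap: -0.1
```

Emit:
drive_tool(
  moves=[
    [[23,28,0],0],
    [[46,56,-10],0],
    [[69,84,-20],0],
    [[92,112,-35],0],
    [[115,140,-50],0],
    [[140,170,-60],0],
    [[165,200,-65],0],
    [[180,218,-68],0],
  ],
)

```text
time: 1.43
tool_pos: [553.1, -141.7, 154.4]
tcp_rot: [-179.9, 0.0, 20.3]
ft_force: [0.2, -1.2, 0.2]
finger_gap: -0.2
```

Emit:
drive_tool(
  moves=[
    [[2,2,-3],0],
    [[4,4,-9],0],
    [[6,6,-16],0],
    [[8,8,-24],0],
    [[8,8,-32],0],
    [[8,8,-40],0],
    [[8,8,-46],0],
    [[8,8,-50],0],
  ],
)

```text
time: 2.1
tool_pos: [559.5, -138.5, 104.6]
tcp_rot: [-179.9, 0.1, 20.2]
ft_force: [-0.7, 1.2, -0.3]
finger_gap: 0.4
```

Run:
```python
from h import *
s=snap('top','t1.png'); a=s['pixels'][150:250,210:370,::-1]; cv2.imwrite('pics/t1z.png',cv2.resize(a,None,fx=4,fy=4,interpolation=2))
s=snap('side','s1.png'); a=s['pixels'][110:260,190:340,::-1]; cv2.imwrite('pics/s1z.png',cv2.resize(a,None,fx=4,fy=4,interpolation=2))
t=r.sense(); p=t['tool_pos']; print(p,t['ft_force'])
u=np.array(proj(s,p-[0,0,22])); print('tip px zoom', (u-[190,110])*4, 'face centre',(proj(s,[560.5,-137.5,69])-[190,110])*4)
```

```text
[ 559.49453006 -138.19496162  104.84334085] [-0.49594873  0.46392389 -0.45138313]
tip px zoom [268.56914309 291.29010276] face centre [267.29662151 305.37692122]
```

View pics/s1z.png

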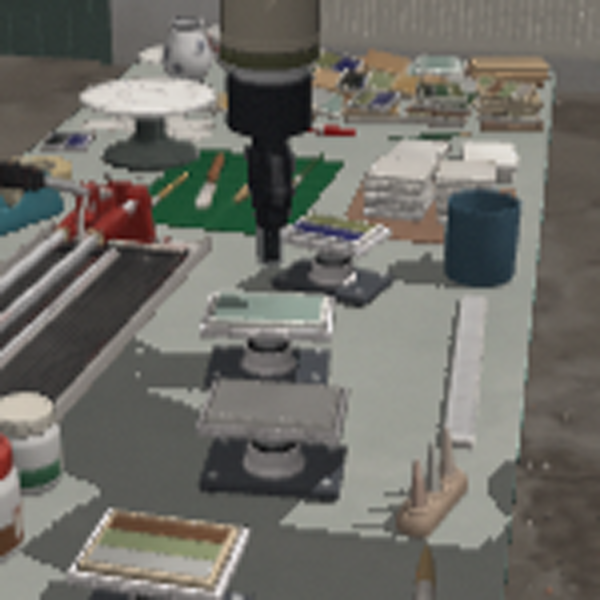

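View pics/t1z.png

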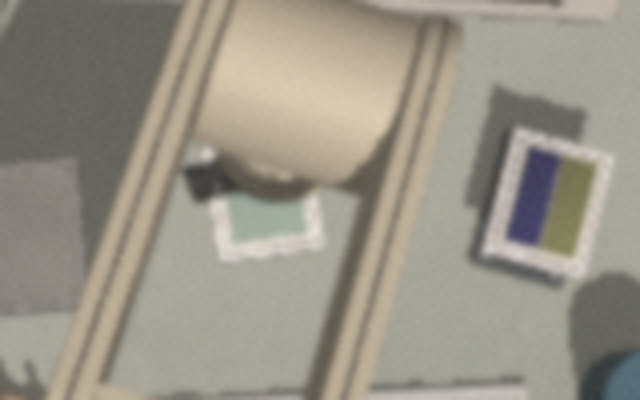

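Emit:
drive_tool(
  moves=[
    [[0,0,-1],0],
    [[0,0,-2],0],
    [[0,0,-4],0],
    [[0,0,-6],0],
    [[0,0,-8],0],
    [[0,0,-9],0],
    [[0,0,-10],0],
    [[0,0,-10],0],
  ],
)

```text
time: 2.87
tool_pos: [560.2, -137.9, 95.7]
tcp_rot: [-180.0, 0.0, 20.2]
ft_force: [-0.1, -1.1, -0.3]
finger_gap: 0.3
```

Run:
```python
from h import *
s=snap('side','s2.png'); a=s['pixels'][150:220,220:300,::-1]; cv2.imwrite('pics/s2z.png',cv2.resize(a,None,fx=8,fy=8,interpolation=2))
t=r.sense(); p=t['tool_pos']; print(p,t['ft_force'])
u=np.array(proj(s,p-[0,0,22])); print('tip px zoom', (u-[220,150])*8,(proj(s,p)-[220,150])*8, 'face centre',(proj(s,[560.5,-137.5,69])-[220,150])*8)
t=dict(np.load('pics/t1.png.npz'));print(ray(t,(261,195),130))
```

```text
[ 560.25366851 -138.0066569    95.85167555] [-0.35150097 -0.4071385   0.51994911]
tip px zoom [295.37680072 280.66084735] [295.4911721  236.27681629] face centre [294.59324301 290.75384244]
[549.53468162 -94.56344463 130.        ]
```

View pics/s2z.png

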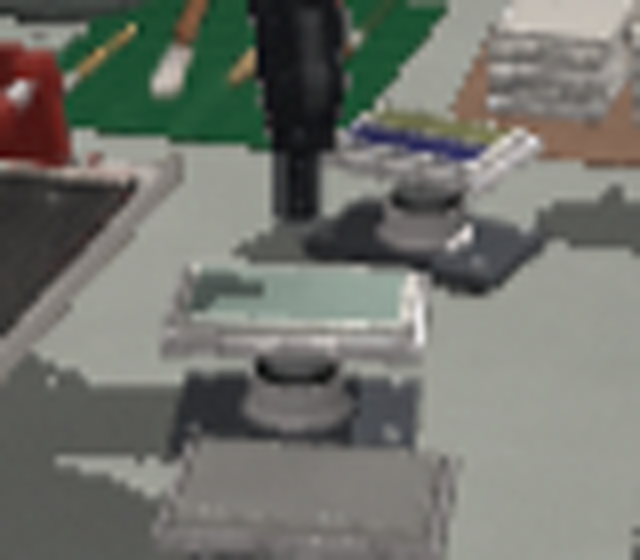

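Emit:
drive_tool(
  moves=[
    [[0,0,-1],0],
    [[0,0,-2],0],
    [[0,0,-3],0],
    [[0,0,-4],0],
    [[0,0,-5],0],
    [[0,0,-6],0],
    [[0,0,-7],0],
    [[0,0,-8],0],
  ],
)

```text
time: 3.58
tool_pos: [560.3, -138.0, 87.8]
tcp_rot: [-180.0, 0.0, 20.2]
ft_force: [0.9, 0.7, 0.2]
finger_gap: -0.1
```

Run:
```python
from h import *
s=snap('side','s3.png'); a=s['pixels'][150:220,220:300,::-1]; cv2.imwrite('pics/s3z.png',cv2.resize(a,None,fx=8,fy=8,interpolation=2))
t=r.sense(); p=t['tool_pos']; print(p,t['ft_force'])
```

```text
[ 560.18011029 -137.99949672   87.63753807] [ 0.51137796  0.44698255 -0.0108724 ]
```

View pics/s3z.png

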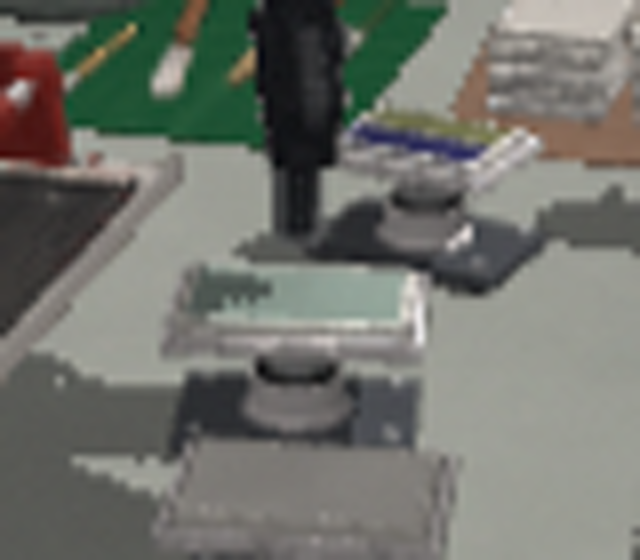

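Emit:
drive_tool(
  moves=[
    [[0,0,-1],0],
    [[0,0,-2],0],
    [[0,0,-3],0],
    [[0,0,-4],0],
    [[0,0,-5],0],
    [[0,0,-6],0],
    [[0,0,-7],0],
    [[0,0,-8],0],
  ],
)

```text
time: 4.3
tool_pos: [560.3, -138.0, 79.9]
tcp_rot: [180.0, 0.0, 20.2]
ft_force: [-1.1, 0.8, -0.1]
finger_gap: 0.1
```

Run:
```python
from h import *
s=snap('side','s4.png'); a=s['pixels'][150:220,220:300,::-1]; cv2.imwrite('pics/s4z.png',cv2.resize(a,None,fx=8,fy=8,interpolation=2))
s=snap('top','t4.png'); a=s['pixels'][150:250,210:370,::-1]; cv2.imwrite('pics/t4z.png',cv2.resize(a,None,fx=4,fy=4,interpolation=2))
t=r.sense(); p=t['tool_pos']; print(p,t['ft_force'])
```

```text
[ 560.18386234 -138.00759261   79.74571554] [0.61859828 0.6282044  0.84369988]
```

View pics/s4z.png

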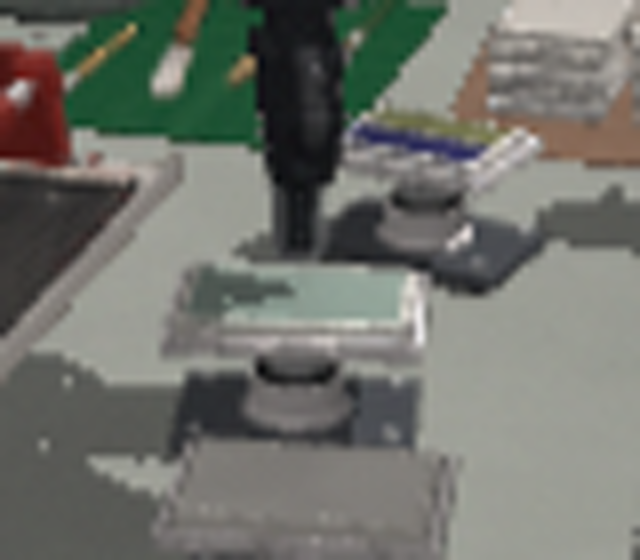

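View pics/t4z.png

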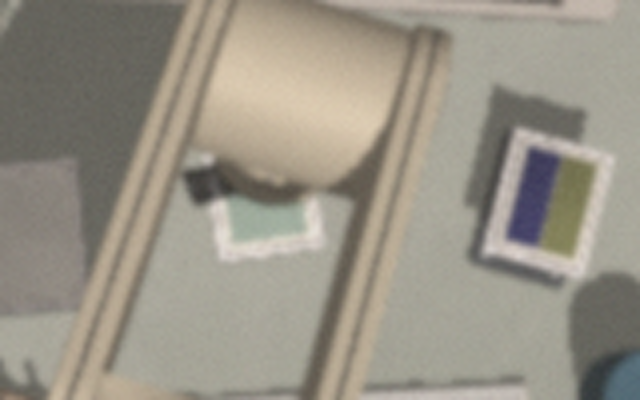

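Emit:
drive_tool(
  moves=[
    [[0,0,-1],0],
    [[0,0,-2],0],
    [[0,0,-3],0],
    [[0,0,-4],0],
    [[0,0,-5],0],
    [[0,0,-6],0],
    [[0,0,-7],0],
    [[0,0,-8],0],
  ],
)

```text
time: 5.07
tool_pos: [560.3, -138.0, 71.9]
tcp_rot: [-180.0, 0.0, 20.2]
ft_force: [-0.6, 0.6, 0.1]
finger_gap: 0.2
```

Run:
```python
from h import *
s=snap('side','s5.png'); a=s['pixels'][150:220,220:300,::-1]; cv2.imwrite('pics/s5z.png',cv2.resize(a,None,fx=8,fy=8,interpolation=2))
t=r.sense(); p=t['tool_pos']; print(p,t['ft_force'])
```

```text
[ 560.20367978 -137.99039603   71.64791512] [ 0.05874355  0.80655362 -0.85279021]
```

View pics/s5z.png

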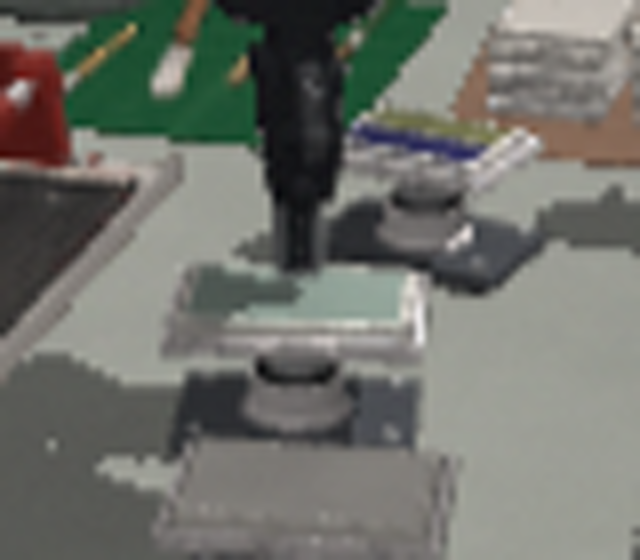

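Emit:
drive_tool(
  moves=[
    [[0,0,-1],0],
    [[0,0,-2],0],
    [[0,0,-3],0],
    [[0,0,-4],0],
    [[0,0,-5],0],
    [[0,0,-6],0],
    [[0,0,-7],0],
    [[0,0,-8],0],
  ],
)

```text
time: 5.78
tool_pos: [560.3, -138.1, 63.9]
tcp_rot: [180.0, 0.0, 20.2]
ft_force: [-0.3, 0.4, -0.9]
finger_gap: 0.0
```

Run:
```python
from h import *
s=snap('side','s6.png'); a=s['pixels'][150:220,220:300,::-1]; cv2.imwrite('pics/s6z.png',cv2.resize(a,None,fx=8,fy=8,interpolation=2))
t=r.sense(); p=t['tool_pos']; print(p,t['ft_force'])
```

```text
[ 560.17529044 -137.97717676   63.62067184] [-0.22016272 -0.53253824  0.49351551]
```

View pics/s6z.png

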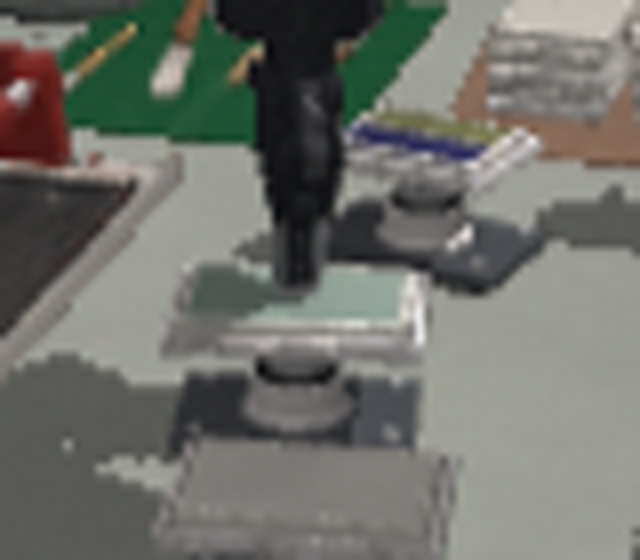

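Emit:
drive_tool(
  moves=[
    [[0,0,-1],0],
    [[0,0,-2],0],
    [[0,0,-3],0],
    [[0,0,-4],0],
    [[0,0,-5],0],
    [[0,0,-6],0],
    [[0,0,-6],0],
    [[0,0,-6],0],
  ],
)

```text
time: 6.5
tool_pos: [560.4, -138.1, 57.9]
tcp_rot: [180.0, -0.0, 20.2]
ft_force: [-1.3, 0.5, 2.1]
finger_gap: -0.1
```

Run:
```python
from h import *
s=snap('side','s7.png'); a=s['pixels'][150:220,220:300,::-1]; cv2.imwrite('pics/s7z.png',cv2.resize(a,None,fx=8,fy=8,interpolation=2))
t=r.sense(); p=t['tool_pos']; print(p,t['ft_force'])
```

```text
[ 560.38487465 -138.07313137   57.95754467] [-1.09779416 -0.46911539  2.22172776]
```

View pics/s7z.png

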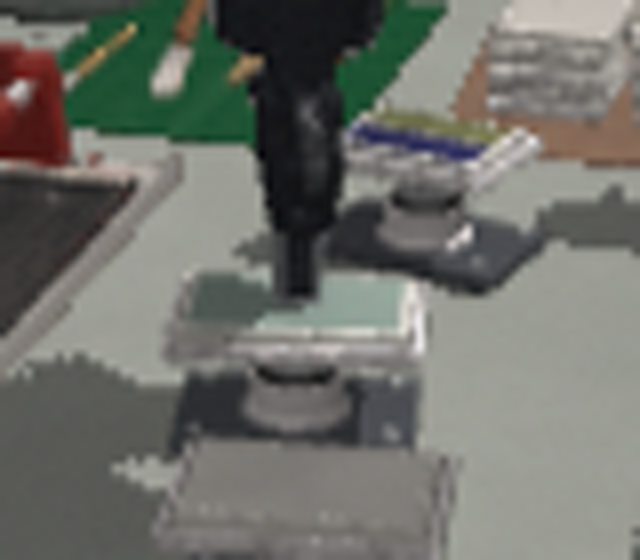

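```bash
cat >> h.py <<'E'
def sink(f0,f1,c,box):
    a=np.load(f0)['pixels'].astype(float).mean(2); b=np.load(f1)['pixels'].astype(float).mean(2); x0,y0,x1,y1=box
    A=np.diff(cv2.resize(a[y0:y1,x0:x1],None,fy=8,fx=1,interpolation=1),axis=0); B=np.diff(cv2.resize(b[y0:y1,x0:x1],None,fy=8,fx=1,interpolation=1),axis=0)
    best=[(np.abs(A[8:len(A)-k-8]-B[8+k:len(B)-8]).mean(),k/8) for k in range(0,65)]
    sd=dict(np.load(f0)); px=(proj(sd,np.array(c)-[0,0,10])-proj(sd,c))[1]/10
    k=min(best)[1]; return k,'px ->mm',k/px,sorted(best)[:4]
E
python3 - <<'E'
from h import *
# right part of the tray, unoccluded by fingers: px x 262..274, y 180..196
for f in ('s6','s7'): print(f,sink('pics/s5.png.npz',f'pics/{f}.png.npz',[560,-138,69],(262,180,273,199)))
E
```

```text
s6 (0.0, 'px ->mm', np.float64(0.0), [(np.float64(0.10540123456790178), 0.0), (np.float64(0.620547829036636), 0.125), (np.float64(1.150105377079062), 0.25), (np.float64(1.6876865243342523), 0.375)])
s7 (1.0, 'px ->mm', np.float64(4.0200050151630435), [(np.float64(1.276574803149606), 1.0), (np.float64(1.497247869318182), 0.875), (np.float64(1.6640812890812893), 1.125), (np.float64(1.7825052854122627), 0.75)])
```

Emit:
drive_tool(
  moves=[
    [[0,0,-1],0],
    [[0,0,-2],0],
    [[0,0,-3],0],
    [[0,0,-4],0],
    [[0,0,-5],0],
    [[0,0,-6],0],
    [[0,0,-6],0],
    [[0,0,-6],0],
  ],
)

```text
time: 7.22
tool_pos: [560.4, -138.1, 51.8]
tcp_rot: [180.0, -0.0, 20.2]
ft_force: [-0.1, -0.6, 1.3]
finger_gap: -0.1
```

Run:
```python
from h import *
s=snap('side','s8.png'); a=s['pixels'][150:220,220:300,::-1]; cv2.imwrite('pics/s8z.png',cv2.resize(a,None,fx=8,fy=8,interpolation=2))
t=r.sense(); p=t['tool_pos']; print(p,t['ft_force'])
print(sink('pics/s5.png.npz','pics/s8.png.npz',[560,-138,69],(262,180,273,199)))
```

```text
[ 560.40197665 -138.07266007   51.83178496] [-0.07799021  0.15265525  0.3318499 ]
(3.0, 'px ->mm', np.float64(12.06001504548913), [(np.float64(2.4625477750477747), 3.0), (np.float64(2.547297754329004), 2.875), (np.float64(2.6726411845730027), 3.125), (np.float64(2.675600026816841), 2.75)])
```

View pics/s8z.png

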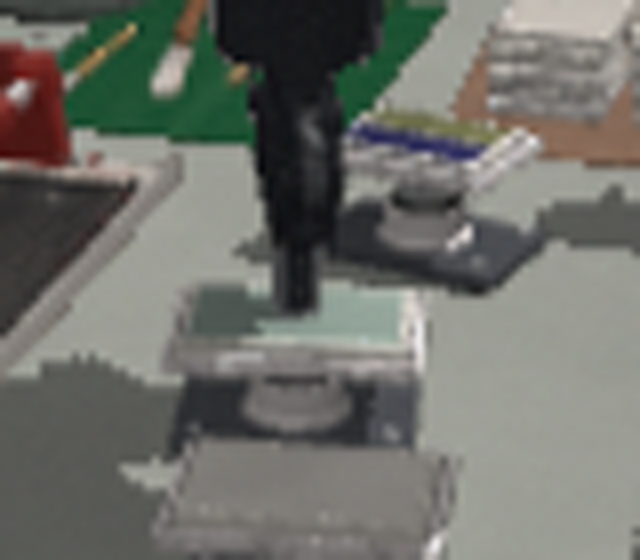

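Emit:
drive_tool(
  moves=[
    [[0,0,2],0],
    [[0,0,7],0],
    [[0,0,15],0],
    [[0,0,25],0],
    [[0,0,36],0],
    [[0,0,47],0],
    [[0,0,55],0],
    [[0,0,58],0],
  ],
)

```text
time: 7.93
tool_pos: [561.6, -138.5, 112.7]
tcp_rot: [179.9, -0.2, 20.2]
ft_force: [-0.2, -0.7, 0.3]
finger_gap: -0.0
```

Emit:
drive_tool(
  moves=[
    [[-1,-8,0],0],
    [[-4,-32,0],0],
    [[-8,-66,0],0],
    [[-13,-102,0],0],
    [[-18,-140,0],0],
    [[-23,-176,0],0],
    [[-26,-205,0],0],
    [[-28,-218,0],0],
  ],
)

```text
time: 8.6
tool_pos: [530.6, -360.3, 109.3]
tcp_rot: [180.0, 0.1, 20.0]
ft_force: [0.2, 0.5, -0.9]
finger_gap: -0.1
```

Run:
```python
from h import *
s=snap('side','b1.png'); a=s['pixels'][110:210,220:320,::-1]; cv2.imwrite('pics/b1z.png',cv2.resize(a,None,fx=6,fy=6,interpolation=2))
t=r.sense(); p=t['tool_pos']; print(p,t['ft_force'])
print(sink('pics/s5.png.npz','pics/b1.png.npz',[560,-138,69],(262,180,273,199)))
# blue tile refine in the lit top view
s=dict(np.load('pics/t4.png.npz')); im=s['pixels']; i=im.astype(int); hsv=cv2.cvtColor(im,cv2.COLOR_RGB2HSV)
M=np.zeros(im.shape[:2],np.uint8); M[180:220,330:365]=(i.max(2)<150)[180:220,330:365]&((hsv[...,1]>50))[180:220,330:365]
c=max(cv2.findContours(M,0,1)[0],key=cv2.contourArea); rr=cv2.minAreaRect(c); b=cv2.boxPoints(rr); W=np.array([ray(s,q,68) for q in b])
print(rr,W.mean(0),[np.linalg.norm(W[a]-W[a-1]).round() for a in range(4)])
C=[(513,127),(614,155),(578,280),(480,255)]
W=np.array([ray(s,(210+(x+.5)/4-.5,150+(y+.5)/4-.5),64) for x,y in C]);print(W.mean(0),[np.linalg.norm(W[a]-W[a-1]).round() for a in range(4)])
```

```text
[ 530.36404925 -360.90974273  109.25607092] [-2.13057018 -0.58409714 -0.06695882]
(3.0, 'px ->mm', np.float64(12.06001504548913), [(np.float64(2.5741025116025114), 3.0), (np.float64(2.6398640422077926), 2.875), (np.float64(2.7440835344596413), 2.75), (np.float64(2.7604511019283753), 3.125)])
((351.7353210449219, 201.05882263183594), (7.761139392852783, 23.040882110595703), 14.03624439239502) [ 533.95926611 -370.18793218   68.        ] [np.float64(23.0), np.float64(71.0), np.float64(23.0), np.float64(71.0)]
[ 535.84381286 -354.39639654   64.        ] [np.float64(102.0), np.float64(79.0), np.float64(100.0), np.float64(76.0)]
```

View pics/b1z.png

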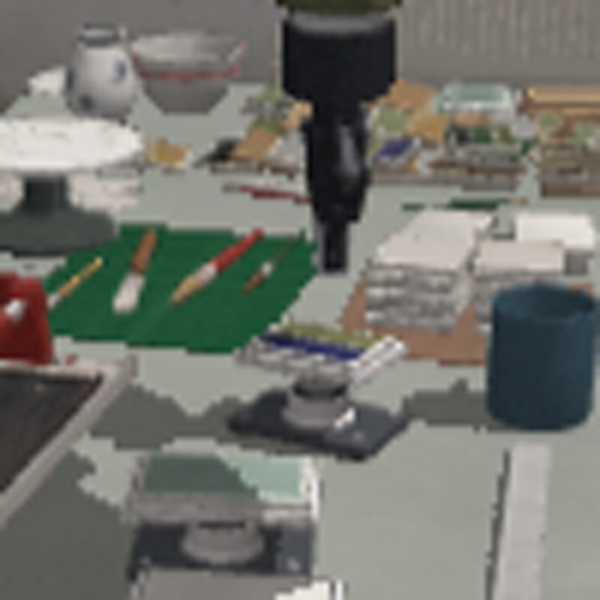

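Emit:
drive_tool(
  moves=[
    [[1,1,-2],0],
    [[2,2,-7],0],
    [[4,2,-14],0],
    [[4,2,-22],0],
    [[4,2,-29],0],
    [[4,2,-35],0],
    [[4,2,-38],0],
    [[4,2,-40],0],
  ],
)

```text
time: 9.32
tool_pos: [536.0, -353.4, 68.9]
tcp_rot: [-179.9, 0.0, 20.2]
ft_force: [-0.9, -0.1, 0.1]
finger_gap: 0.0
```

Run:
```python
from h import *
s=snap('side','b2.png'); a=s['pixels'][130:200,250:320,::-1]; cv2.imwrite('pics/b2z.png',cv2.resize(a,None,fx=8,fy=8,interpolation=2))
t=r.sense(); p=t['tool_pos']; print(p,t['ft_force'])
```

```text
[ 535.98784886 -353.55172472   68.97519239] [-0.89932075  0.19108255  0.11575472]
```

View pics/b2z.png

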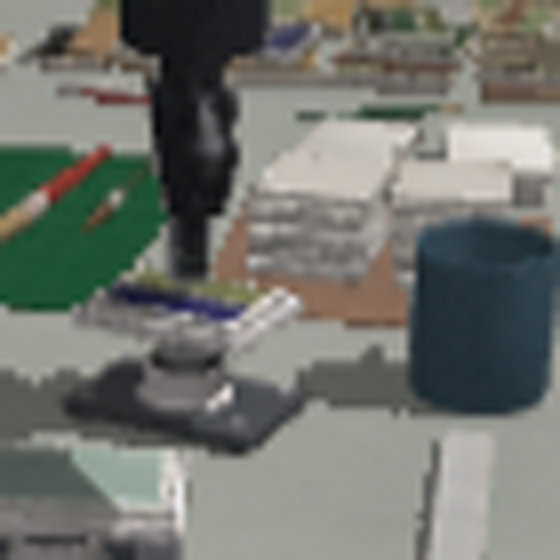

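Emit:
drive_tool(
  moves=[
    [[0,0,-2],0],
    [[0,0,-4],0],
    [[0,0,-6],0],
    [[0,0,-7],0],
    [[0,0,-8],0],
    [[0,0,-9],0],
    [[0,0,-11],0],
    [[0,0,-12],0],
  ],
)

```text
time: 10.03
tool_pos: [536.4, -354.2, 58.3]
tcp_rot: [180.0, -0.0, 20.2]
ft_force: [-2.2, 1.4, 5.5]
finger_gap: 0.0
```

Run:
```python
from h import *
s=snap('side','b3.png'); a=s['pixels'][130:200,250:320,::-1]; cv2.imwrite('pics/b3z.png',cv2.resize(a,None,fx=8,fy=8,interpolation=2))
t=r.sense(); p=t['tool_pos']; print(p,t['ft_force'])
print(sink('pics/b2.png.npz','pics/b3.png.npz',[536,-354,68],(276,164,288,176)))
print(sink('pics/b2.png.npz','pics/b3.png.npz',[536,-354,68],(258,166,270,178)))
```

```text
[ 536.42838954 -354.13949766   58.17073187] [-1.79226811  1.21597537  3.50462396]
(0.125, 'px ->mm', np.float64(0.561775646634186), [(np.float64(2.758658297720798), 0.125), (np.float64(2.769229078762307), 0.0), (np.float64(2.8039096320346326), 0.25), (np.float64(2.8503517909356733), 0.375)])
(0.0, 'px ->mm', np.float64(0.0), [(np.float64(1.3020613572433193), 0.0), (np.float64(1.4106793091168095), 0.125), (np.float64(1.5909767316017316), 0.25), (np.float64(1.7760188230994156), 0.375)])
```

View pics/b3z.png

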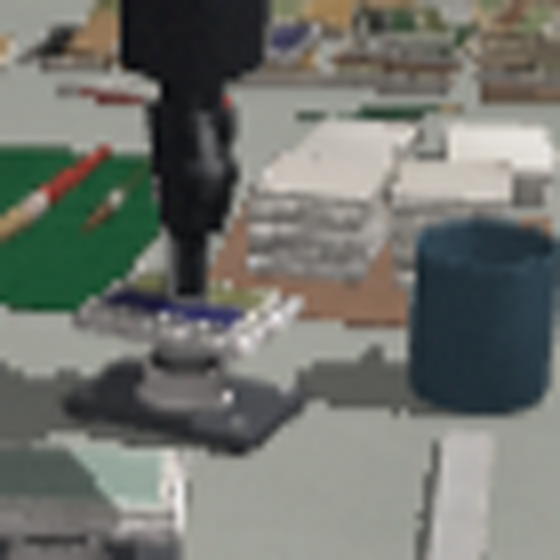

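Emit:
drive_tool(
  moves=[
    [[0,0,-1],0],
    [[0,0,-2],0],
    [[0,0,-3],0],
    [[0,0,-4],0],
    [[0,0,-5],0],
    [[0,0,-6],0],
    [[0,0,-7],0],
    [[0,0,-7],0],
  ],
)

```text
time: 10.75
tool_pos: [536.4, -354.1, 51.2]
tcp_rot: [180.0, -0.0, 20.2]
ft_force: [-1.9, 1.5, 3.5]
finger_gap: -0.0
```

Run:
```python
from h import *
s=snap('side','b4.png'); a=s['pixels'][130:200,250:320,::-1]; cv2.imwrite('pics/b4z.png',cv2.resize(a,None,fx=8,fy=8,interpolation=2))
t=r.sense(); p=t['tool_pos']; print(p,t['ft_force'])
for bx in [(276,164,288,176),(258,166,270,178),(270,168,280,177)]: print(sink('pics/b2.png.npz','pics/b4.png.npz',[536,-354,68],bx)[:3])
```

```text
[ 536.4273479  -354.15012165   51.17065675] [-2.27227819  0.98809208  3.56546742]
(2.0, 'px ->mm', np.float64(8.988410346146976))
(2.0, 'px ->mm', np.float64(8.988410346146976))h.py:14: RuntimeWarning: Mean of empty slice.
  best=[(np.abs(A[8:len(A)-k-8]-B[8+k:len(B)-8]).mean(),k/8) for k in range(0,65)]
  ret = ret.dtype.type(ret / rcount)
Traceback (most recent call last):
  File "h.py", line 14, in sink
    best=[(np.abs(A[8:len(A)-k-8]-B[8+k:len(B)-8]).mean(),k/8) for k in range(0,65)]
                  ~~~~~~~~~~~~~~~^~~~~~~~~~~~~~~~
ValueError: operands could not be broadcast together with shapes (62,10) (0,10)
```

View pics/b4z.png

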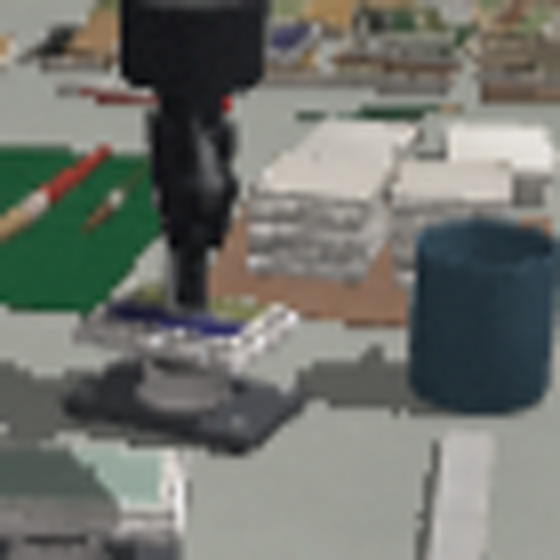

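Emit:
drive_tool(
  moves=[
    [[0,0,2],0],
    [[0,0,8],0],
    [[0,0,18],0],
    [[0,0,32],0],
    [[0,0,48],0],
    [[0,0,64],0],
    [[0,2,78],0],
    [[0,8,86],0],
  ],
)

```text
time: 11.47
tool_pos: [537.4, -347.3, 140.8]
tcp_rot: [179.8, -0.1, 20.2]
ft_force: [-0.1, 0.0, 0.2]
finger_gap: 0.0
```

Emit:
drive_tool(
  moves=[
    [[0,20,3],0],
    [[1,50,4],0],
    [[2,85,4],0],
    [[3,122,4],0],
    [[4,160,4],0],
    [[5,198,4],0],
    [[6,236,4],0],
    [[6,274,4],0],
  ],
)

```text
time: 12.13
tool_pos: [542.0, -69.8, 141.6]
tcp_rot: [180.0, -0.0, 20.2]
ft_force: [0.5, 0.6, -0.4]
finger_gap: 0.1
```

Emit:
drive_tool(
  moves=[
    [[1,38,0],0],
    [[2,76,0],0],
    [[3,114,0],0],
    [[4,152,0],0],
    [[5,190,0],0],
    [[6,226,0],0],
    [[6,260,0],0],
    [[6,288,0],0],
  ],
)

```text
time: 12.8
tool_pos: [547.5, 218.9, 141.5]
tcp_rot: [-180.0, -0.0, 20.3]
ft_force: [0.4, -0.9, -0.2]
finger_gap: -0.0
```

Emit:
drive_tool(
  moves=[
    [[0,20,-2],0],
    [[0,31,-5],0],
    [[0,36,-10],0],
    [[0,38,-17],0],
    [[0,38,-26],0],
    [[0,38,-34],0],
    [[0,38,-40],0],
    [[0,38,-44],0],
  ],
)

```text
time: 13.47
tool_pos: [547.8, 252.6, 95.3]
tcp_rot: [180.0, 0.1, 20.1]
ft_force: [0.0, 0.4, -0.2]
finger_gap: 0.3
```

Run:
```python
from h import *
s=snap('side','c1.png'); a=s['pixels'][170:290,180:300,::-1]; cv2.imwrite('pics/c1z.png',cv2.resize(a,None,fx=5,fy=5,interpolation=2))
t=r.sense(); p=t['tool_pos']; print(p,t['ft_force'])
print((proj(s,[548,254,68])-[180,170])*5,(proj(s,p+[0,0,7])-[180,170])*5)
```

```text
[547.49090824 252.69913082  94.83050981] [-0.13452628  0.30767786 -1.54979109]
[252.12041315 377.33153198] [251.84138743 321.61066288]
```

View pics/c1z.png

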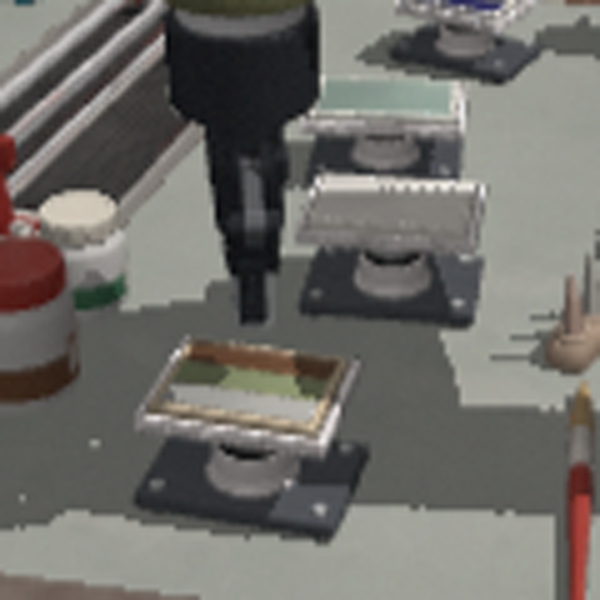

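Emit:
drive_tool(
  moves=[
    [[0,0,-3],0],
    [[0,0,-8],0],
    [[0,0,-13],0],
    [[0,0,-18],0],
    [[0,0,-22],0],
    [[0,0,-25],0],
    [[0,0,-27],0],
    [[0,0,-28],0],
  ],
)

```text
time: 14.18
tool_pos: [548.1, 253.9, 68.6]
tcp_rot: [-180.0, 0.0, 20.2]
ft_force: [-0.5, 0.5, 0.6]
finger_gap: -0.4
```

Emit:
drive_tool(
  moves=[
    [[0,0,-2],0],
    [[0,0,-4],0],
    [[0,0,-5],0],
    [[0,0,-6],0],
    [[0,0,-7],0],
    [[0,0,-8],0],
    [[0,0,-9],0],
    [[0,0,-10],0],
  ],
)

```text
time: 14.85
tool_pos: [548.4, 254.0, 59.4]
tcp_rot: [-180.0, -0.0, 20.2]
ft_force: [-2.2, -1.4, 3.5]
finger_gap: -0.1
```

Run:
```python
from h import *
s=snap('side','c2.png'); a=s['pixels'][170:290,180:300,::-1]; cv2.imwrite('pics/c2z.png',cv2.resize(a,None,fx=5,fy=5,interpolation=2))
t=r.sense(); p=t['tool_pos']; print(p,t['ft_force'])
for bx in [(208,245,222,262),(230,245,246,265)]: print(sink('pics/c1.png.npz','pics/c2.png.npz',[548,254,68],bx)[:3])
```

```text
[548.4343166  253.99166601  59.15804165] [-1.43486821 -1.29367141  3.64292228]
(0.125, 'px ->mm', np.float64(0.39546924979254156))
(0.0, 'px ->mm', np.float64(0.0))
```

View pics/c2z.png

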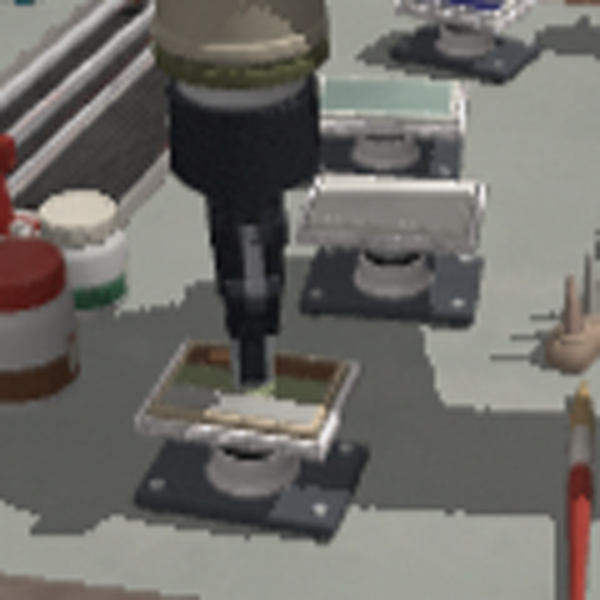

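Just in contact, about 1 mm down. Push on to ~50.

Emit:
drive_tool(
  moves=[
    [[0,0,-1],0],
    [[0,0,-2],0],
    [[0,0,-3],0],
    [[0,0,-5],0],
    [[0,0,-6],0],
    [[0,0,-7],0],
    [[0,0,-8],0],
    [[0,0,-9],0],
  ],
)

```text
time: 15.57
tool_pos: [548.5, 254.0, 50.1]
tcp_rot: [-180.0, -0.0, 20.2]
ft_force: [-2.9, -0.4, 4.6]
finger_gap: -0.0
```

Run:
```python
from h import *
s=snap('side','c3.png'); a=s['pixels'][170:290,180:300,::-1]; cv2.imwrite('pics/c3z.png',cv2.resize(a,None,fx=5,fy=5,interpolation=2))
t=r.sense(); p=t['tool_pos']; print(p,t['ft_force'])
for bx in [(208,245,222,264),(230,245,246,265)]: print(sink('pics/c1.png.npz','pics/c3.png.npz',[548,254,68],bx)[:3])
```

```text
[548.46068363 254.01053902  49.92231867] [-1.63886575 -1.04612598  5.38473932]
(3.125, 'px ->mm', np.float64(9.88673124481354))
(3.875, 'px ->mm', np.float64(12.259546743568789))
```

View pics/c3z.png

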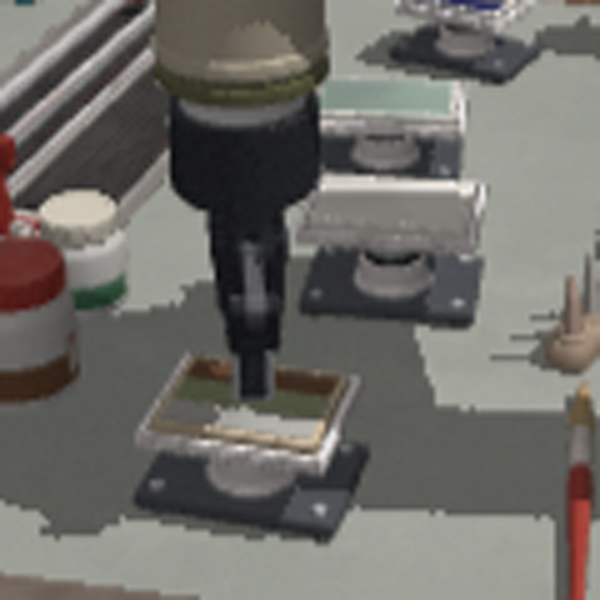

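Sunk about 10 mm. Lift clear.

Emit:
drive_tool(
  moves=[
    [[0,0,2],0],
    [[0,0,8],0],
    [[0,0,18],0],
    [[0,0,32],0],
    [[0,0,48],0],
    [[0,0,64],0],
    [[0,0,78],0],
    [[0,0,86],0],
  ],
)

```text
time: 16.28
tool_pos: [549.7, 254.5, 139.6]
tcp_rot: [-180.0, -0.2, 20.2]
ft_force: [0.6, -0.5, 1.0]
finger_gap: -0.2
```

Emit:
drive_tool(
  moves=[
    [[0,0,6],0],
    [[0,0,10],0],
    [[0,0,10],0],
    [[0,0,10],0],
    [[0,0,10],0],
    [[0,0,10],0],
    [[0,0,10],0],
    [[0,0,10],0],
  ],
)

```text
time: 16.95
tool_pos: [548.0, 253.9, 145.4]
tcp_rot: [-180.0, 0.1, 20.2]
ft_force: [0.4, -0.6, 1.1]
finger_gap: -0.0
```

Run:
```python
from h import *
s=snap('side','d1.png'); a=s['pixels'][130:290,180:340,::-1]; cv2.imwrite('pics/d1z.png',cv2.resize(a,None,fx=3.7,fy=3.7,interpolation=2))
t=r.sense(); print(t['tool_pos'],t['ft_force'],t['time'])
for bx in [(208,245,222,264),(230,245,246,265)]: print('stripe',sink('pics/c1.png.npz','pics/d1.png.npz',[548,254,68],bx)[:3])
print('cel',sink('pics/s5.png.npz','pics/d1.png.npz',[560,-138,69],(262,180,273,199))[:3])
print('blue',sink('pics/b2.png.npz','pics/d1.png.npz',[536,-354,68],(276,164,288,176))[:3])
print('white',sink('pics/s5.png.npz','pics/d1.png.npz',[517,40,68],(240,205,278,222))[:3])
```

```text
[548.13891193 253.91546127 145.5862134 ] [-0.03264454  0.2656709   0.8063652 ] 17.0
stripe (3.0, 'px ->mm', np.float64(9.491261995020999))
stripe (3.875, 'px ->mm', np.float64(12.259546743568789))
cel (3.0, 'px ->mm', np.float64(12.06001504548913))
blue (2.0, 'px ->mm', np.float64(8.988410346146976))
white (0.0, 'px ->mm', np.float64(0.0))
```

View pics/d1z.png

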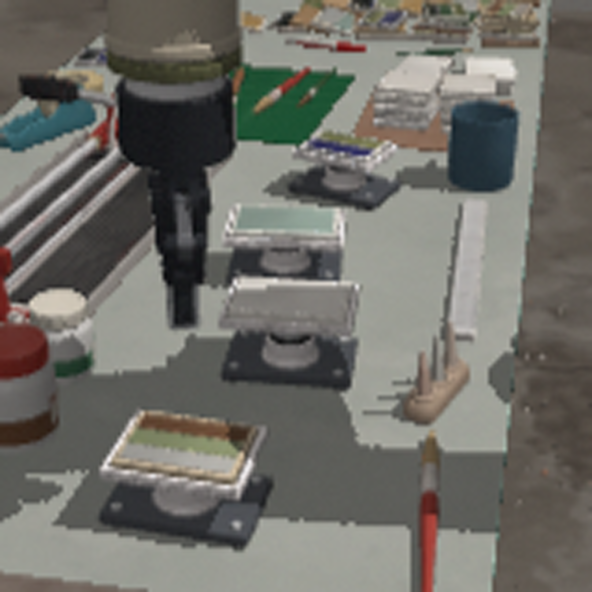

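All three trays are down, the tiles lie flat, the white one is up and the tool is clear.

```bash
python3 -c "
from bench import r
print(r.hand_in())"
```

```text
the job is handed in; nothing more can be done
None
```

I tapped the pale green, blue-and-olive and three-band tiles in that order with the closed fingertips. I then lifted clear and handed the job in at about 17 s of the 48 s allowed; no verdict was reported.

**Last picture checks:**

| Tray | Sunk (mm) |
|---|---|
| Pale green | about 10–12 |
| Blue-and-olive | about 9 |
| Three-band | about 9.5–12 |
| White | 0 |

- **Precision:** these depths come from whole-pixel shifts in the side view, so they are good to about 2–4 mm. The two spots measured on the three-band tray disagreed by about 3 mm.
- **Tiles and bystanders:** by eye in the last side view, the tiles lay flat in their trays and the bystanders in that view stood where they were. I did not measure tile tilt or offset, or any bystander positions.
- **Forces:** the highest wrist force I read was about 5.5 N up and about 6 N in all. I read it only at the end of each move, so a brief higher peak would not show.
- **Disagreement:** contact came at a TCP height of about 60–62 mm, about 30 mm lower than the stated 22 mm fingertip length implies. The side view agreed with the contact, so I worked from contact force and the pictures instead of the stated length.

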